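# Fetch the jar from behind the tall products in the nail-desk organiser

### The job

The low jar at the back of the organiser is needed. Clear the three tall products from the organiser's front row, all of them to stand on the steel tray, then stand the jar in the middle of the round jar rest, and only after that put each tall product back where it stood, in the middle of the very compartment it came from. Keep everything upright, set things down gently without dropping them, and leave the timer, the buffer block and the polish bottle where they are.

Things in the scene. Friction and masses are not known exactly. Their poses are not given: they have to be found in the camera images.
- organiser: Grey plastic organiser, fixed, 125 (x) by 185 mm (y). Origin: centre of underside; x runs from front row to back. Floor 5 mm thick, walls 3 mm. Three front compartments, 58 mm square, centres x -31, y -61, 0, +61 mm; walls to z 20 mm, wall between the rows to 23 mm. One rear compartment, 58 by 179 mm, centre x +30 mm; back and side walls to 47 mm. Each tall product's home is where it starts.
- bottle: Round white plastic bottle with a narrower black cap, 118 mm tall, body 39 mm in diameter up to 88 mm, cap 25 mm in diameter. Origin: centre of its underside, z up. About 110 g. Stands at the start in one of the three front compartments of the organiser (which one varies), near its centre.
- carton: Plain square cardboard carton, 36 by 36 mm and 108 mm tall. Origin: centre of its underside, z up, x and y along its sides. About 80 g. Stands in one of the three front compartments, roughly square to it.
- flacon: Flat white rectangular bottle with a steel cap: body 26 mm thick (its x) by 44 mm wide (its y), 86 mm high with rounded edges, round cap 21 mm in diameter, 114 mm tall in all. Origin: centre of its underside, z up. About 120 g. Stands in one of the three front compartments, its thin way roughly along the organiser's x.
- jar: Low round white jar with a steel lid, 49 mm in diameter and 40 mm tall. Origin: centre of its underside, z up. About 130 g. Stands in the rear compartment of the organiser near its middle, right behind the tall products.
- tray: Empty shallow rectangular steel tray, fixed to the table on one side of the organiser (left or right varies), 250 mm (its x) by 115 mm (its y). Origin: centre of its underside, z up. Floor 3 mm thick, walls 3 mm thick and 12 mm high, with a flat rim 4 to 5 mm wider all round.
- rest: Black round silicone jar rest with a grey inset disc, fixed to the table on the other side of the organiser, 84 mm in diameter. Origin: centre of its underside, z up. Flat floor 3 mm thick, 69 mm across, inside a low ring whose top is 6 mm above the table.
- timer: White digital timer lying flat, 45 by 60 mm, 18 mm thick, loose, near the robot's side of the organiser. Origin: centre of its underside. A bystander.
- buffer: Nail buffer block with white and grey faces, 28 by 92 mm and 28 mm high, loose, at the far edge of the work. Origin: centre of its underside. A bystander.
- polish: Small amber nail-polish bottle with a black cap, 31 mm in diameter, 66 mm tall, loose, at the far edge of the work. Origin: centre of its underside. A bystander.

How it is judged:
On the way, in this order (a step that is already met when the one before it is completed fails the run):
1. the bottle, the carton and the flacon all stand upright and released on the tray (x of bottle in the frame of tray between -0.112 and 0.112 m and y of bottle in the frame of tray between -0.046 and 0.046 m and z of each of bottle, carton, flacon in the frame of tray below 0.009 m and angle between each of bottle, carton, flacon's own z axis and vertical below 0.1 rad and contact force between the fingers and bottle below 0.05 N and x of carton in the frame of tray between -0.112 and 0.112 m and y of carton in the frame of tray between -0.046 and 0.046 m and contact force between the fingers and carton below 0.05 N and x of flacon in the frame of tray between -0.112 and 0.112 m and y of flacon in the frame of tray between -0.046 and 0.046 m and contact force between the fingers and flacon below 0.05 N), for 0.2 s.
2. the jar stands released on the jar rest while the three tall products are still on the tray (all of step 1 and horizontal distance between jar and rest below 0.014 m and z of jar in the frame of rest below 0.007 m and angle between jar's own z axis and vertical below 0.1 rad and contact force between the fingers and jar below 0.05 N), for 0.2 s.
At the end, for the whole second after the job is handed in: The bottle, the carton and the flacon each stand upright within 15 mm of where they stood at the start (in the same compartments), the jar stands upright on the jar rest, seated on its floor, within 14 mm of its centre; all are released and at rest (distance of each of bottle, carton, flacon from where it was at the start of the episode below 0.015 m and angle between each of bottle, carton, flacon, jar's own z axis and vertical below 0.1 rad and horizontal distance between jar and rest below 0.014 m and z of jar in the frame of rest below 0.007 m and contact force between the fingers and jar below 0.05 N and linear speed of each of bottle, carton, flacon, jar below 0.02 m/s and contact force between the fingers and bottle below 0.05 N and contact force between the fingers and carton below 0.05 N and contact force between the fingers and flacon below 0.05 N); the robot touches nothing.
It fails at once if the timer, the buffer block or the polish bottle is moved by more than 2 cm or tipped (distance of any of timer, buffer, polish from where it was at the start of the episode above 0.02 m or angle between any of timer, buffer, polish's own z axis and vertical above 0.4 rad).
It fails at once if a product or the jar is tipped over (angle between any of bottle, carton, flacon, jar's own z axis and vertical above 0.6 rad).
It fails at once if a product or the jar is dropped (falls free from more than about 4 cm) or thrown ((linear speed of bottle above 0.9 m/s and contact force between the fingers and bottle below 0.01 N) or (linear speed of carton above 0.9 m/s and contact force between the fingers and carton below 0.01 N) or (linear speed of flacon above 0.9 m/s and contact force between the fingers and flacon below 0.01 N) or (linear speed of jar above 0.9 m/s and contact force between the fingers and jar below 0.01 N)).
It also fails if it takes over 142 s, if anything falls off the work surface, if the arm or the gripper's body presses on something with over 40 N, if the wrist force passes 120 N, or if a joint passes its speed limit or range.

### The arm

A 6-joint arm with a two-finger parallel gripper is mounted at the origin on the work surface. World frame = base frame: x ahead of the robot, y to its left, z up, the work surface at z = 0. Lengths are in m, angles in rad, forces in N, time in s.
With the tool pointing down it reaches from about 0.375 to 0.975 m from the base axis. Payload 3.8 kg.
Tool frame: the origin (TCP) lies midway between the tips of the shut fingers; the grasp point (between the pads) lies 19 mm behind it; x points along the fingers, y is the direction in which the jaws open and shut, and the axes are right-handed (so a half turn about x gives the same grasp; the last joint's range is limited). The gripper opens to 88 mm and grips with 3 to 60 N. Pads are 18 mm wide; open, the fingers measure 123 mm over their backs; the gripper's body (75 mm by 187 mm) begins 45 mm behind the grasp point.
Start: joints at [-0.037, 0.264, 1.604, -0, 1.274, -0.037], TCP at [0.675, -0, 0.239] pointing down, gripper open.
Joint ranges: [-2.63, 2.63], [-0.94, 2.18], [0.31, 2.57], [-1.31, 4.45], [0, 2.66], [-2.55, 2.55]. Speed limits (rad/s): [2.57, 2.57, 3.14, 3.14, 3.14, 3.14].

### API

Orientations are given as a rotation vector (axis times angle).
In Python, from cell import manip, inverse_kinematics, cams, order gives the robot as it stands. Calls block until the motion is done:
- manip.move_pose(position, orientation): joint-space move of the TCP to a pose.
- manip.move_linear(position, rate=0.15, rot=None): straight line of the TCP; rot=None keeps the orientation; rate is the mean speed in m/s.
- manip.set_joints(angles): joint-space move.
- manip.set_gripper(opening, force=None): finger opening in m; force is the grip in N (None keeps the last); returns when the fingers have stopped.
- manip.dwell(seconds).
- inverse_kinematics(position, orientation): joint angles nearest the present ones, or None.
- manip.state(): the state.
- cams.capture(name): name is "scene" or "side" or "wrist"; returns a dict with "image" (420x560x3 uint8, blue, green, red), "z_map" (420x560 float32, m along the optical axis (not along the pixel's ray), 0 where there is no reading), "intrinsics" (3x3 intrinsics, pixels), "position" and "orientation" of the camera in the world; the wrist camera has in their place "T_tool_cam" (4x4, takes a point from camera to tool coordinates, whose origin is the TCP and whose axes are the tool frame's). Camera axes: x right, y down, z forward; pixel columns grow to the right and rows downward; lengths in m; the calibration is good to about 2 mm. A picture is of the moment at which its call begins: read the wrist's pose just before it.
A pose or a line that the arm cannot do raises manip.IKError and nothing moves.
- order.close_job(): hands the job in, once; it reports no verdict.
The state is a dict: "clock": time; "joint_pos": joint angles; "joint_velocities": joint speeds; "tau": joint torques, N m; "tool_pos": TCP position; "tcp_rot": TCP orientation; "contact_force": force on the tool from outside, world axes, zero at the start; "moment": the same for the moment, N m; "gripper_width": finger opening in m.
Only numpy, scipy, OpenCV 4.12 (cv2) and the standard library are available. Lean on these libraries where they do the work, as an engineer would, in place of code of your own. Each camera call takes 0.05 s, during which the arm holds its last target. There are 200 camera calls.

## Working session

There is one attempt and no reset: what is moved stays moved. The work goes in short steps, each a Python script; the robot and the scene stay as the last script left them, time stands still between calls to the robot, and variables do not carry over. Pictures are saved under pics/ and viewed, about 12 in all and at most 16, crops included, and the job is handed in when it is done.

```bash
mkdir -p pics; ls; cat > h.py <<'E'
import numpy as np, cv2
from scipy.spatial.transform import Rotation as R
from cell import manip, inverse_kinematics, cams, order
def world(c, st=None):
    K=np.array(c["intrinsics"]); z=c["z_map"]; v,u=np.indices(z.shape)
    p=np.stack([(u-K[0,2])*z/K[0,0],(v-K[1,2])*z/K[1,1],z],-1)
    if "T_tool_cam" in c:
        T=np.array(c["T_tool_cam"]); p=p@T[:3,:3].T+T[:3,3]
        Rm=R.from_rotvec(st["tcp_rot"]).as_matrix(); t=np.array(st["tool_pos"])
    else:
        o=np.array(c["orientation"]); Rm=o if o.shape==(3,3) else (R.from_rotvec(o) if o.size==3 else R.from_quat(o)).as_matrix()
        t=np.array(c["position"])
    p=p@Rm.T+t; p[z==0]=np.nan
    return p
def snap(name,tag):
    st=manip.state(); c=cams.capture(name); cv2.imwrite(f"pics/{tag}.png",c["image"]); p=world(c,st); np.save(f"pics/{tag}.npy",p)
    return c,p
E
python3 - <<'E'
from h import *
for n in ("scene","side","wrist"):
    c,p=snap(n,n+"0"); print(n,{k:np.round(v,3).tolist() for k,v in c.items() if k not in("image","z_map")})
    print(np.nanpercentile(p[...,2],[1,20,50,99]))
print(manip.state())
a=cv2.imread("pics/scene0.png")
E
```

```text
pics
scene {'intrinsics': [[423.47, 0.0, 276.879], [0.0, 423.47, 209.496], [0.0, 0.0, 1.0]], 'position': [0.977, 0.302, 0.638], 'orientation': [-1.272, -2.334, 0.891]}
[-7.47512548e-01  2.77737325e-04  1.80195266e-03  4.53029145e-01]
side {'intrinsics': [[390.367, 0.0, 275.648], [0.0, 390.367, 208.878], [0.0, 0.0, 1.0]], 'position': [0.165, -0.535, 0.599], 'orientation': [-2.167, 0.699, -0.341]}
[-7.48216679e-01 -1.48058871e-01  7.13995322e-04  3.74731345e-01]
wrist {'intrinsics': [[315.535, 0.0, 281.012], [0.0, 315.535, 211.967], [0.0, 0.0, 1.0]], 'T_tool_cam': [[-0.0, -0.27, 0.963, -0.145], [1.0, 0.0, 0.0, 0.0], [-0.0, 0.963, 0.27, -0.07], [0.0, 0.0, 0.0, 1.0]]}
[-0.00221307 -0.00070512  0.00520913  0.34151227]
{'clock': 0.15, 'joint_pos': array([-3.69039606e-02,  2.64602747e-01,  1.60508541e+00,  1.74851634e-05,
        1.27371228e+00, -3.69013387e-02]), 'joint_velocities': array([-0.00143937, -0.00257547, -0.00532022, -0.00162918, -0.00167716,
       -0.00160628]), 'tau': array([-3.11732474e-04, -5.02845919e+01, -3.57470334e+01,  7.29960459e-02,
        2.49771774e-02, -9.00718305e-05]), 'tool_pos': array([6.74430484e-01, 2.21972395e-05, 2.37645201e-01]), 'tcp_rot': array([ 1.20841232,  1.21058713, -1.21049564]), 'contact_force': array([-0.6258702 , -0.39562642, -0.67062417]), 'moment': array([ 0.00511074, -0.0257456 , -0.01960768]), 'gripper_width': 0.08797717536353883}
```

View pics/scene0.png

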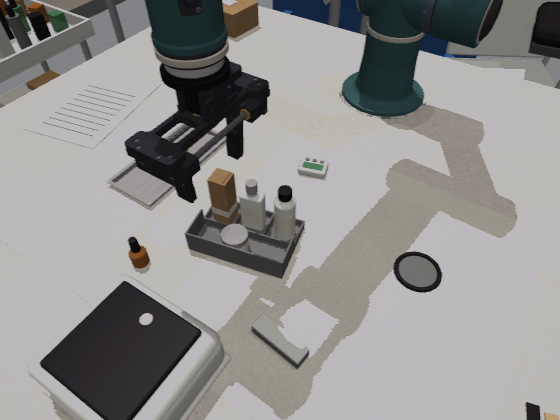

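View pics/side0.png

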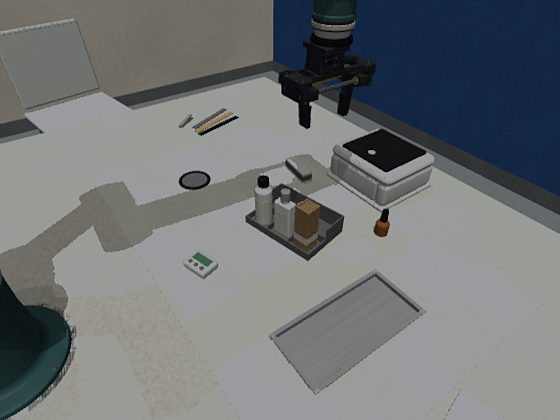

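View pics/wrist0.png

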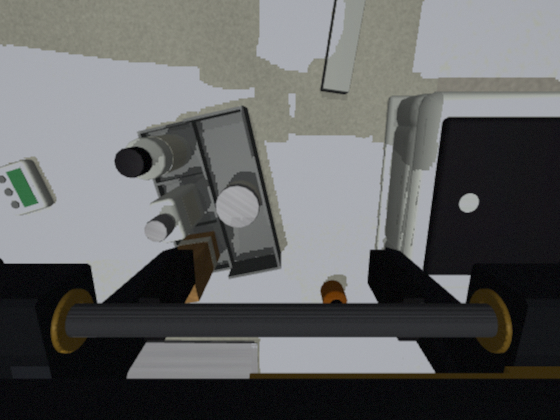

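```bash
python3 - <<'E'
from h import *
print(R.from_rotvec(manip.state()["tcp_rot"]).as_matrix().round(2))
# top-down height maps from scene+side
P=np.vstack([np.load(f"pics/{n}0.npy").reshape(-1,3) for n in("scene","side","wrist")]); P=P[np.isfinite(P).all(1)]
def show(lo,hi,x0=.3,x1=.95):
    m=(P[:,2]>lo)&(P[:,2]<hi)&(P[:,0]>x0)&(P[:,0]<x1)&(abs(P[:,1])<.45); q=P[m]
    g=np.zeros((140,180),np.uint8); np.add.at(g,(((q[:,0]-.25)/.005).astype(int),((q[:,1]+.45)/.005).astype(int)),1)
    n,l,s,c=cv2.connectedComponentsWithStats((g>0).astype(np.uint8))
    print(lo,hi)
    for i in range(1,n):
        if s[i,4]<4: continue
        k=l[((q[:,0]-.25)/.005).astype(int),((q[:,1]+.45)/.005).astype(int)]==i
        print(k.sum(),"x",np.percentile(q[k,0],[1,99]).round(3),"y",np.percentile(q[k,1],[1,99]).round(3),"ztop",np.percentile(q[k,2],98).round(3))
show(.09,.13);show(.03,.07);show(.004,.025)
E
```

```text
[[-0.  1. -0.]
 [ 0. -0. -1.]
 [-1. -0. -0.]]
0.09 0.13
2343 x [0.536 0.568] y [0.021 0.057] ztop 0.124
1308 x [0.552 0.576] y [-0.041 -0.004] ztop 0.12
1327 x [0.556 0.595] y [-0.102 -0.061] ztop 0.116
40621 x [0.807 0.947] y [-0.088  0.092] ztop 0.106
0.03 0.07
982 x [0.531 0.57 ] y [0.018 0.058] ztop 0.069
1201 x [0.548 0.58 ] y [-0.046  0.001] ztop 0.069
1327 x [0.555 0.596] y [-0.102 -0.06 ] ztop 0.069
4914 x [0.582 0.673] y [-0.104  0.085] ztop 0.049
632 x [0.73  0.756] y [-0.16  -0.133] ztop 0.068
238 x [0.722 0.755] y [0.103 0.193] ztop 0.032
5166 x [0.8   0.935] y [-0.099  0.098] ztop 0.068
0.004 0.025
6 x [0.319 0.332] y [-0.133 -0.122] ztop 0.006
3153 x [0.341 0.392] y [-0.036  0.028] ztop 0.021
6583 x [0.383 0.641] y [-0.347 -0.221] ztop 0.015
5 x [0.415 0.426] y [0.256 0.269] ztop 0.005
5 x [0.421 0.433] y [-0.041 -0.035] ztop 0.005
4 x [0.424 0.427] y [0.432 0.445] ztop 0.005
5 x [0.441 0.455] y [0.126 0.141] ztop 0.005
4 x [0.446 0.462] y [0.39  0.404] ztop 0.005
4 x [0.449 0.458] y [0.415 0.425] ztop 0.005
1315 x [0.454 0.533] y [0.241 0.319] ztop 0.009
4 x [0.491 0.5
[... 3061 characters left out ...]
.005
6 x [0.791 0.807] y [0.234 0.242] ztop 0.005
4 x [0.802 0.813] y [-0.249 -0.242] ztop 0.004
6 x [0.805 0.814] y [-0.202 -0.182] ztop 0.005
9 x [0.811 0.839] y [-0.345 -0.337] ztop 0.004
5 x [0.813 0.827] y [0.223 0.234] ztop 0.005
4 x [0.824 0.826] y [-0.437 -0.426] ztop 0.005
6 x [0.822 0.836] y [-0.245 -0.232] ztop 0.005
7 x [0.827 0.849] y [-0.179 -0.157] ztop 0.005
6 x [0.824 0.839] y [0.112 0.127] ztop 0.005
5 x [0.829 0.838] y [0.135 0.144] ztop 0.005
7 x [0.838 0.849] y [-0.394 -0.366] ztop 0.004
5 x [0.836 0.846] y [-0.276 -0.269] ztop 0.005
4 x [0.831 0.847] y [-0.218 -0.212] ztop 0.005
11 x [0.834 0.846] y [0.159 0.184] ztop 0.005
4 x [0.841 0.848] y [-0.317 -0.309] ztop 0.005
```

The scene image shows the carton (222,190), flacon (253,205) and bottle (285,212) in the front row. The jar is behind them at (235,237), the tray at (170,170) on the −y side and the rest at (418,270) on the +y side. The side and wrist views agree. Next I'll fit precise poses.

```bash
python3 - <<'E'
from h import *
S={n:np.load(f"pics/{n}0.npy").reshape(-1,3) for n in("scene","side","wrist")}
P=np.vstack(list(S.values())); P=P[np.isfinite(P).all(1)]
def sel(P,x,y,z): return P[(P[:,0]>x[0])&(P[:,0]<x[1])&(P[:,1]>y[0])&(P[:,1]<y[1])&(P[:,2]>z[0])&(P[:,2]<z[1])]
def rect(name,x,y,z,Q=P):
    q=sel(Q,x,y,z)
    if len(q)<10: print(name,len(q)); return
    (c,s,a)=cv2.minAreaRect((q[:,:2]*1000).astype(np.float32)); print(name,len(q),np.round(c,1),np.round(s,1),round(a,1))
for n,y in(("bottle",(.012,.066)),("flacon",(-.052,.006)),("carton",(-.11,-.055))):
    for k,Q in list(S.items())[:2]+[("all",P)]:
        rect(n+" "+k,(.52,.605),y,(.052,.088),Q[np.isfinite(Q).all(1)])
rect("bottlecap",(.5,.6),(.012,.066),(.112,.13)); rect("flaconcap",(.5,.6),(-.052,.006),(.105,.13)); rect("cartontop",(.5,.61),(-.12,-.055),(.104,.12))
rect("org",(.49,.69),(-.13,.11),(.012,.05)); rect("tray",(.36,.66),(-.37,-.2),(.008,.02))
for k,Q in S.items():
    Q=Q[np.isfinite(Q).all(1)]; rect("jar "+k,(.583,.632),(-.04,.02),(.039,.05),Q); rect("rest "+k,(.44,.55),(.22,.34),(.004,.02),Q); rect("tray "+k,(.36,.66),(-.37,-.2),(.009,.02),Q)
    rect("org"+k,(.49,.69),(-.13,.11),(.012,.024),Q)
E
```

```text
bottle scene 285 [558.1  42.8] [22.3 39.1] 32.2
bottle side 218 [542.8  27.5] [16.4 35.9] 52.0
bottle all 1017 [550.9  37.2] [41.4 38.4] 59.0
flacon scene 340 [572.5 -16.7] [19.  46.1] 36.9
flacon side 280 [555.7 -29.1] [18.5 46. ] 35.8
flacon all 1346 [563.9 -22.9] [29.3 46.8] 12.8
carton scene 360 [582.7 -72. ] [27. 50.] 52.8
carton side 312 [568.3 -92.2] [27.3 49.9] 53.9
carton all 1136 [575.7 -81.6] [38.8 39.4] 8.5
bottlecap 1111 [550.4  38.1] [25.3 26.1] 36.7
flaconcap 771 [563.5 -22.6] [22.2 20.9] 55.3
cartontop 865 [575.6 -82. ] [38.5 38.3] 9.8
org 11979 [595.  -16.6] [128.6 187.8] 12.2
tray 3418 [ 512.  -284.7] [128.9 262.3] 89.7
jar scene 292 [617.4 -17.6] [44.8 29. ] 89.9
rest scene 1030 [500.3 285.6] [104.4  99.6] 7.9
tray scene 615 [ 511.3 -285.1] [128.1 260.6] 89.7
orgscene 1293 [594.6 -16.5] [127.3 185.7] 12.2
jar side 5
rest side 293 [492.5 275.7] [90.  85.2] 87.2
tray side 1978 [ 511.9 -284.3] [126.9 262. ] 89.4
orgside 896 [593.8 -16.8] [126.  187.4] 12.3
jar wrist 930 [616.9 -17.3] [30.1 45.1] 0.3
rest wrist 0
tray wrist 770 [ 562.4 -242.2] [ 50.8 158.7] 86.3
orgwrist 2099 [593.6 -15.5] [125.6 185. ] 12.1
```

```bash
cat >> h.py <<'E'
import json
B=np.array([[0,1,0],[0,0,-1],[-1,0,0]],float)
def rv(deg): return (R.from_euler("z",deg,degrees=True)*R.from_matrix(B)).as_rotvec()
OBJ={ # x,y,yaw,h grasp above bottom,open,tray slot
"carton":(.5757,-.0817,9.5,.078,.064,(.427,-.2847)),
"flacon":(.5638,-.0227,12.5,.077,.056,(.512,-.2847)),
"bottle":(.5506,.0378,12,.079,.066,(.597,-.2847))}
TOP=.225
def rep(t):
    s=manip.state(); print(t,"t",round(s["clock"],1),"p",np.round(s["tool_pos"],4),"F",np.round(s["contact_force"],1),"w",round(s["gripper_width"],4))
def pick(p,bot,h,deg,op,force,top=TOP):
    "grasp an object standing at p=(x,y) with its underside at height bot, then lift"
    z=bot+h-.019
    manip.move_linear([*p,top],.25,rv(deg)); manip.set_gripper(op)
    manip.move_linear([*p,z],.12); rep("at"); manip.set_gripper(0,force); manip.dwell(.2); rep("grip")
    manip.move_linear([*p,z+.05],.08); manip.move_linear([*p,top],.2); rep("lifted")
def place(p,bot,h,deg,op,top=TOP):
    z=bot+h-.019+.001
    manip.move_linear([*p,top],.22,rv(deg))
    manip.move_linear([*p,z+.02],.15); manip.move_linear([*p,z],.04); rep("down"); manip.dwell(.2)
    manip.set_gripper(op); manip.dwell(.1); rep("open"); manip.move_linear([*p,z+.04],.1); manip.move_linear([*p,top],.25)
E
python3 - <<'E'
from h import *
x,y,d,h,op,t=OBJ["carton"]
pick((x,y),.005,h,d,op,15)
c,p=snap("side","side1")
E
```

```text
at t 2.8 p [ 0.5765 -0.0819  0.065 ] F [-0.1 -0.9  0.9] w 0.064
grip t 3.6 p [ 0.5758 -0.0817  0.0642] F [-0.4  0.5  2.3] w 0.0355
lifted t 5.1 p [ 0.5749 -0.0815  0.2236] F [ 0.1  0.1 -1.2] w 0.0356
```

View pics/side1.png

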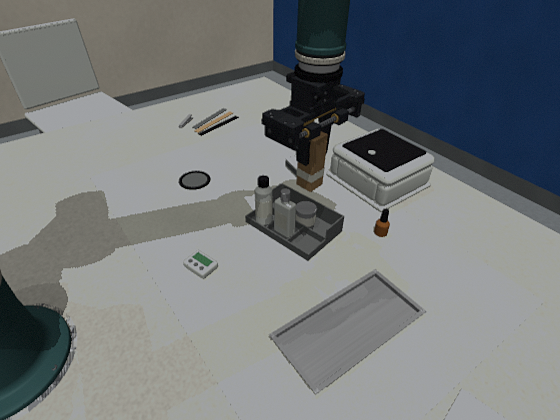

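The side view shows the carton held upright at (312,165), clear of the organiser, with the flacon and bottle undisturbed.

```bash
python3 - <<'E'
from h import *
x,y,d,h,op,t=OBJ["carton"]
place(t,.003,h,d,op)
for n,f in(("flacon",20),("bottle",20)):
    print(n); x,y,d,h,op,t=OBJ[n]
    pick((x,y),.005,h,d,op,f)
    if not .02<manip.state()["gripper_width"]<.045: print("bad width"); break
    place(t,.003,h,d,op)
# look at the jar and the rest from above
manip.move_linear([.60,.02,.26],.25,rv(12)); manip.dwell(.3); snap("wrist","wrist2"); snap("side","side2"); rep("end")
cv2.imwrite("pics/pair2.png",np.hstack([cv2.resize(cv2.imread(f"pics/{n}2.png"),(400,300)) for n in("wrist","side")]))
E
```

```text
down t 8.2 p [ 0.4268 -0.2846  0.0626] F [-0.6  0.9 -1.1] w 0.0358
open t 9.0 p [ 0.427  -0.2847  0.063 ] F [-0.  -0.1 -1.4] w 0.0641
flacon
at t 13.4 p [ 0.5646 -0.0228  0.0639] F [-0.3  0.6  0.1] w 0.0562
grip t 14.2 p [ 0.5639 -0.0227  0.0632] F [-0.7 -0.7  1.9] w 0.0261
lifted t 15.6 p [ 0.563  -0.0226  0.2236] F [-0.2  0.6 -1.5] w 0.026
down t 18.8 p [ 0.5119 -0.2846  0.0617] F [ 0.1 -0.5 -1.9] w 0.0257
open t 19.7 p [ 0.512  -0.2847  0.062 ] F [ 0.1 -1.3  0.4] w 0.0556
bottle
at t 24.1 p [0.5514 0.0378 0.0659] F [-0.5  0.4  0.1] w 0.0663
grip t 24.9 p [0.5507 0.0378 0.0652] F [-0.7 -0.6  2.2] w 0.0388
lifted t 26.3 p [0.5497 0.0378 0.2236] F [ 0.   0.1 -3. ] w 0.0382
down t 29.7 p [ 0.5968 -0.2846  0.0636] F [ 0.7 -0.8 -1.2] w 0.0386
open t 30.6 p [ 0.597  -0.2847  0.064 ] F [-1.   0.1  0.1] w 0.066
end t 33.5 p [0.6    0.0195 0.26  ] F [-0.4  0.5  0.6] w 0.066
```

View pics/pair2.png

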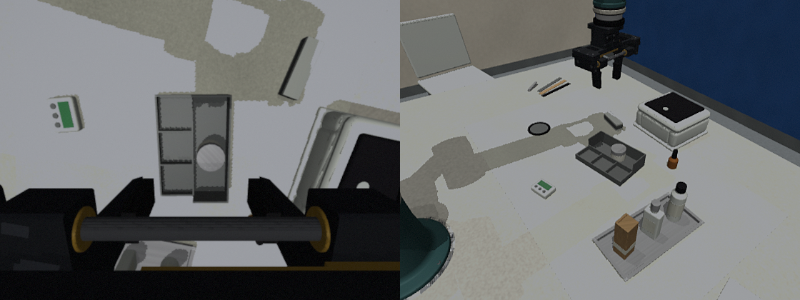

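In the side view (right half) all three products stand upright on the tray at about (625,235), (653,215) and (677,200). In the wrist view (left half) the jar sits alone in the rear compartment at (211,155). Next I'll measure the jar and the rest.

```bash
python3 - <<'E'
from h import *
manip.move_linear([.49,.28,.26],.25,rv(0)); manip.dwell(.3); c,p=snap("wrist","wrist3"); s,_=snap("scene","scene3")
def circ(q,t):
    c,r=cv2.minEnclosingCircle((q*1000).astype(np.float32)); A=np.c_[2*q,np.ones(len(q))]
    hull=cv2.convexHull((q*1000).astype(np.float32))[:,0]; e=cv2.fitEllipse(hull) 
    print(t,len(q),"encl",np.round(c,1),round(r,1),"ell",np.round(e[0],1),np.round(e[1],1))
for n in("wrist2","scene3"):
    q=np.load(f"pics/{n}.npy").reshape(-1,3); m=(np.abs(q[:,0]-.613)<.05)&(np.abs(q[:,1]+.015)<.045)&(q[:,2]>.036)&(q[:,2]<.055)
    q=q[m][:,:2]; med=np.median(q,0); circ(q[np.linalg.norm(q-med,axis=1)<.03],"jar "+n)
for n in("wrist3","scene3"):
    im=cv2.imread(f"pics/{n}.png"); P=np.load(f"pics/{n}.npy"); d=np.linalg.norm(P[...,:2]-[.4935,.28],axis=-1)
    m=(im.max(-1)<60)&(d<.055)&(np.abs(P[...,2])<.02); circ(P[m][:,:2],"rest dark "+n)
a=cv2.imread("pics/wrist3.png"); P=np.load("pics/wrist2.npy")
cv2.imwrite("pics/w3.png",np.hstack([a[:,80:480],cv2.imread("pics/wrist2.png")[:,160:560]]))
E
```

```text
jar wrist2 1344 encl [629.7 -16.2] 29.0 ell [630.1 -17.3] [48.9 59.2]
jar scene3 604 encl [637.2 -15.5] 29.9 ell [636.  -15.9] [55.9 58.8]
rest dark wrist3 1121 encl [492.1 281.8] 41.6 ell [492.  281.9] [81.5 82.6]
rest dark scene3 544 encl [493.7 281.2] 42.8 ell [493.9 281.5] [80.4 84.6]
```

View pics/w3.png

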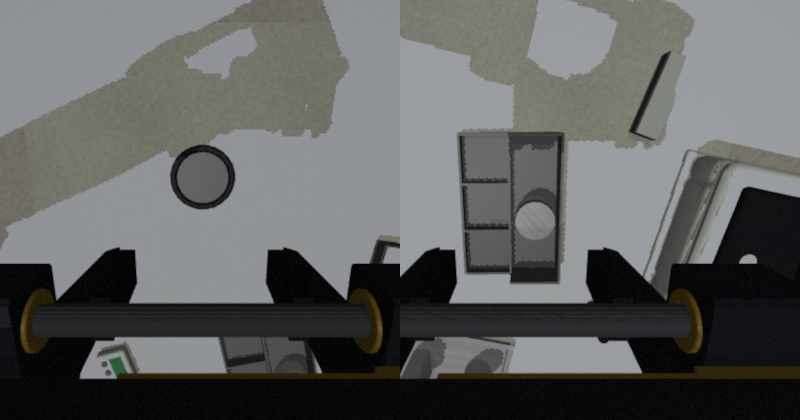

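The left half shows the round rest at (203,177). The right half shows the jar lid at (535,219), with no obstacles around it. The back wall contaminated the jar fit, so I'll exclude it.

```bash
python3 - <<'E'
from h import *
a=np.radians(12.2); C=np.array([.594,-.0163]); M=np.array([[np.cos(a),np.sin(a)],[-np.sin(a),np.cos(a)]])
for n in("wrist2","scene3","wrist0"):
    q=np.load(f"pics/{n}.npy").reshape(-1,3); l=(q[:,:2]-C)@M.T
    m=(l[:,0]>-.002)&(l[:,0]<.0575)&(np.abs(l[:,1])<.06)&(q[:,2]>.037)&(q[:,2]<.055); k=l[m]; k=k[np.linalg.norm(k-np.median(k,0),axis=1)<.03]
    c,r=cv2.minEnclosingCircle((k*1000).astype(np.float32)); lo,hi=np.percentile(k,[1,99],axis=0)
    e=cv2.fitEllipse(cv2.convexHull((k*1000).astype(np.float32)))
    print(n,len(k),"local",np.round(c,1),round(r,1),"pct",((lo+hi)*500).round(1),((hi-lo)*1000).round(1),"ell",np.round(e[0],1),np.round(e[1],1),"world",(M.T@((lo+hi)/2)+C).round(4))
E
```

```text
wrist2 1253 local [30.4 -8.6] 24.4 pct [30.3 -8.3] [45.5 46. ] ell [30.4 -8.7] [47.9 48.4] world [ 0.6253 -0.018 ]
scene3 520 local [ 31.3 -10.2] 24.6 pct [31.7 -9.8] [45.5 45.8] ell [ 31.4 -10.1] [48.1 48.6] world [ 0.6271 -0.0192]
wrist0 1475 local [30.7 -9.1] 24.4 pct [31.  -8.7] [45.8 45.5] ell [30.7 -9.1] [48.1 48.2] world [ 0.6262 -0.0182]
```

```bash
python3 - <<'E'
from h import *
cand=[(d,inverse_kinematics([.6262,-.0183,.013],rv(d)),inverse_kinematics([.4925,.2817,.013],rv(d))) for d in(-77.8,102.2)]
for k in cand: print(k[0],*(None if j is None else np.round(j,2) for j in k[1:]))
ok=[k for k in cand if k[1] is not None and k[2] is not None]
d=min(ok,key=lambda k:max(abs(k[1][5]),abs(k[2][5])))[0]; print("use",d)
pick((.6262,-.0183),.005,.027,d,.078,20)
w=manip.state()["gripper_width"]
if .044<w<.053: place((.4925,.2817),.003,.027,d,.066)
manip.dwell(.3); snap("scene","scene4"); rep("end")
E
```

```text
-77.8 [-0.07  0.4   1.89  0.    0.86  1.29] [0.48 0.3  2.02 0.   0.82 1.83]
102.2 [-0.07  0.4   1.89 -0.    0.86 -1.85] [ 0.48  0.3   2.02 -0.    0.82 -1.31]
use -77.8
at t 39.0 p [ 0.6269 -0.0183  0.0139] F [-0.5  0.4  0. ] w 0.0782
grip t 39.8 p [ 0.6263 -0.0184  0.0132] F [ 0.3 -1.1  1.2] w 0.0475
lifted t 41.5 p [ 0.6251 -0.0182  0.2232] F [ 0.4 -0.3 -1.4] w 0.0472
down t 45.3 p [0.4923 0.2816 0.0116] F [ 0.5 -0.4 -1.1] w 0.0476
open t 46.0 p [0.4926 0.2818 0.0121] F [ 1.2 -0.5  0.3] w 0.0658
end t 47.8 p [0.492  0.2814 0.2237] F [-0.   0.  -0.6] w 0.066
```

View pics/scene4.png

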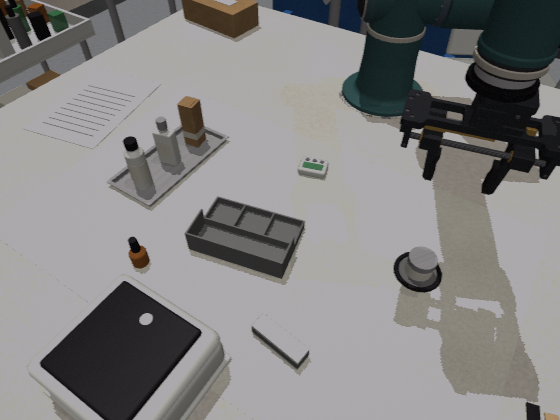

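```bash
python3 - <<'E'
from h import *
q=np.load("pics/scene4.npy").reshape(-1,3); q=q[(np.abs(q[:,0]-.4925)<.06)&(np.abs(q[:,1]-.2817)<.06)]
t=q[(q[:,2]>.03)&(q[:,2]<.07)]; print("jar",len(t),cv2.minEnclosingCircle((t[t[:,2]>.038][:,:2]*1000).astype(np.float32)),np.percentile(t[:,2],[50,95]))
P=np.load("pics/scene4.npy").reshape(-1,3)
for n,x in(("carton",.427),("flacon",.512),("bottle",.597)):
    k=P[(np.abs(P[:,0]-x)<.035)&(np.abs(P[:,1]+.2847)<.05)&(P[:,2]>.099)&(P[:,2]<.13)]
    print(n,len(k),cv2.minAreaRect((k[:,:2]*1000).astype(np.float32)))
E
```

```text
jar 653 ((492.84881591796875, 280.9029541015625), 25.199316024780273) [0.04347552 0.04540803]
carton 276 ((428.6966552734375, -283.5119323730469), (40.47434616088867, 37.0597038269043), 12.261054039001465)
flacon 127 ((513.1621704101562, -283.69677734375), (21.371715545654297, 20.375993728637695), 13.74986743927002)
bottle 216 ((597.5009155273438, -283.3164978027344), (26.994962692260742, 25.39706039428711), 33.62201690673828)
```

The scene view shows the jar centred on the rest at (422,262). The three products are upright on the tray and the organiser is empty. Now I'll put them back.

```bash
python3 - <<'E'
from h import *
for n,f in(("bottle",20),("flacon",20),("carton",15)):
    print(n); x,y,d,h,op,t=OBJ[n]
    pick(t,.003,h,d,op,f)
    if not .02<manip.state()["gripper_width"]<.045: print("bad width"); break
    place((x,y),.005,h,d,op)
manip.move_linear([.50,.12,.27],.25,rv(0)); manip.dwell(.4); snap("scene","scene5"); snap("side","side5"); rep("end")
cv2.imwrite("pics/pair5.png",np.hstack([cv2.resize(cv2.imread(f"pics/{n}5.png"),(400,300)) for n in("scene","side")]))
S={k:np.load(f"pics/scene{k}.npy").reshape(-1,3) for k in "05"}
for n,(zl,w) in {"bottle":(.112,.03),"flacon":(.108,.025),"carton":(.1,.032)}.items():
    for k,P in S.items():
        x,y=OBJ[n][:2]; q=P[(np.hypot(P[:,0]-x,P[:,1]-y)<w)&(P[:,2]>zl)&(P[:,2]<.13)]
        r=cv2.minAreaRect((q[:,:2]*1000).astype(np.float32)); print(n,k,len(q),np.round(r[0],1),np.round(r[1],1),round(r[2],1),np.percentile(q[:,2],95).round(4))
q=S["5"]; q=q[(np.hypot(q[:,0]-.4925,q[:,1]-.2817)<.05)&(q[:,2]>.038)&(q[:,2]<.06)]; print("jar",cv2.minEnclosingCircle((q[:,:2]*1000).astype(np.float32)))
E
```

```text
bottle
at t 51.9 p [ 0.5978 -0.2851  0.0642] F [ 0.2 -0.2  0.7] w 0.066
grip t 52.7 p [ 0.5971 -0.2848  0.0633] F [-1.3 -0.2  1.8] w 0.0383
lifted t 54.1 p [ 0.5962 -0.2843  0.2235] F [-0.9  0.2 -1.2] w 0.0385
down t 57.5 p [0.5504 0.0378 0.0656] F [-0.5  0.9 -2.4] w 0.0383
open t 58.4 p [0.5506 0.0378 0.066 ] F [ 0.3 -0.1 -0.9] w 0.0663
flacon
at t 62.9 p [ 0.5127 -0.2851  0.062 ] F [-0.5 -0.2  0.9] w 0.0561
grip t 63.6 p [ 0.5121 -0.2848  0.0612] F [-0.7  0.   2. ] w 0.0259
lifted t 65.1 p [ 0.5113 -0.2842  0.2236] F [ 0.6  0.4 -0.8] w 0.0257
down t 68.2 p [ 0.5636 -0.0227  0.0637] F [ 0.2  0.3 -1.1] w 0.0258
open t 69.2 p [ 0.5638 -0.0227  0.064 ] F [ 0.9 -0.4 -0.4] w 0.056
carton
at t 73.5 p [ 0.4277 -0.2852  0.0628] F [ 0.9 -0.7  0. ] w 0.0642
grip t 74.2 p [ 0.4271 -0.2848  0.0622] F [-1.1  1.1  3.4] w 0.0354
lifted t 75.7 p [ 0.4263 -0.2842  0.2236] F [-0.  -0.4 -1.1] w 0.036
down t 78.8 p [ 0.5755 -0.0816  0.0646] F [ 0.5 -0.5 -1. ] w 0.0361
open t 79.6 p [ 0.5757 -0.0817  0.065 ] F [ 1.1 -0.2  0.1] w 0.0642
end t 82.4 p [0.5001 0.1197 0.27  ] F [ 0.9 -0.2 -0.7] w 0.0641
bottle 0 185 [550.9  38.5] [24.3 23.1] 5.6 0.1252
bottle 5 185 [551.   38.4] [24.7 23.9] 11.8 0.1252
flacon 0 131 [564.4 -22.5] [20.5 19.7] 46.5 0.1211
flacon 5 131 [565.1 -22.2] [20.1 19.8] 28.0 0.1208
carton 0 427 [575.6 -80.9] [38.1 36.9] 7.5 0.1156
carton 5 429 [577.2 -80.7] [38.5 36.9] 9.8 0.1153
jar ((493.15423583984375, 280.7578125), 25.020671844482422)
```

View pics/pair5.png

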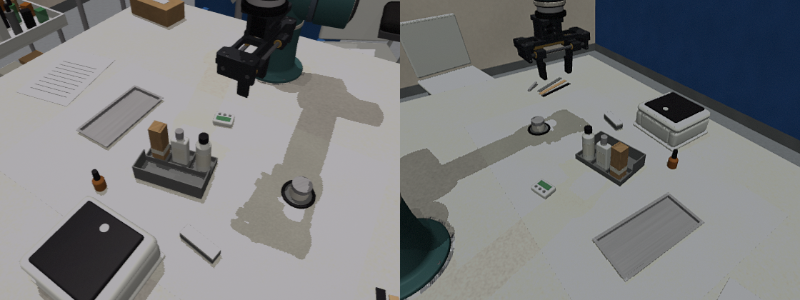

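Both views show the three products upright in their original compartments, within 2 mm of where they started. The jar is centred on the rest, the tray is empty and the bystanders look unmoved, so I'm handing the job in.

```bash
python3 -c "
from cell import order
print(order.close_job())"
```

```text
the job is handed in; nothing more can be done
None
```

The job is done and handed in, at about 82 s on the robot's clock against the 142 s limit; no verdict is reported. I moved the carton, flacon and bottle to the tray, put the jar on the rest, then returned the bottle, flacon and carton to their own compartments.

**Last checks (camera depth, calibration good to about 2 mm):**
- **Tall products:** the bottle is about 0.1 mm, the flacon 0.8 mm and the carton 1.6 mm from where they started. Their top heights match the starting ones, and they look upright in both views.
- **Jar:** it is about 1 mm from the rest's measured centre. I checked its height after placing it, and it matched a jar seated on the rest's floor.
- **Robot and bystanders:** the gripper is open and clear of everything. The timer, buffer block and polish bottle look unmoved in the pictures, but I didn't measure them again.

One disagreement came up: my first fit of the jar's position was off because the organiser's back wall got into it. I redid the fit without the wall before grasping. No check failed.

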